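Load the label reel and sight it in the inspection mirror

TASK

Fit the label reel, hub up, over the upright spindle, lowering it (not dropping it) until it sits fully home, and let go of it. Then take the pin of the spring-loaded inspection mirror, swing the mirror until the little bench camera sees the reel centred in it, and finish while still holding the mirror steady at that angle: the program ends holding, since the mirror springs back if let go. Leave the jar, the tip box and the bottle where they stand.

Things in the scene. Friction and masses are not known exactly. Their poses are not given: they have to be found in the camera images.
- reel_center (a point): Label reel, 80 mm tall, standing upright on the bench: below, a white paper roll 60 mm across, 44 mm tall, with a black band round its middle; above it a bare cardboard hub 40 mm across (44 to 80 mm up), the part to grasp, 62 to 70 mm above the underside. A 28 mm bore runs right through. 0.15 to 0.31 kg. This point is on its axis, 40 mm above the underside; z is the axis, up.
- reel: The same label reel; origin at the centre of its underside. It stands on the left or the right of the work, the jar on the other side.
- seat (a point): Centre of the spindle's seat: the top face of a fixed round grey base 76 mm across and 30 mm tall. A steel post 22 mm in diameter rises 72 mm above the seat, its last 14 mm tapering to an 8 mm tip. A reel that is home has its underside on the seat, its reel_center 40 mm above this point.
- pivot (a point): Point on the mirror's fixed upright hinge axis, in the mirror's face, 55 mm above the bench: the height of the lens and of the seated reel's band.
- lens (a point): Centre of the front glass of the small fixed bench camera (white housing 50 x 42 x 42 mm, black lens barrel), 55 mm above the bench, 155 mm from pivot; it looks level, straight at pivot.
- pin (a point): Grip pin of the mirror: upright steel pin 12 mm in diameter at the end of a flat lever that points straight back from the mirror, 80 mm behind the hinge axis. It stands free from 84 to 135 mm above the bench; this point is on its axis at 115 mm. x: the way the mirror faces, z up. Pinch it from above; it turns between the fingers as it is led round its 80 mm arc about pivot.
- mirror_face (a point): Mirror: upright plate 72 mm wide, top 97 mm above the bench, with lever and pin; this point is the middle of its face, on the hinge axis; x the way it faces. The camera sees the reel centred when the mirror faces along the bisector of the bearings, from the pivot, to the lens and to the seated reel; the pin is then 80 mm from the pivot, on the opposite side.
- mirror (a joint): Angle of the mirror about its upright hinge: 0 at rest on its stop (the start), growing anticlockwise seen from above to 1.4 rad; 0.65 to 1.05 is needed. A spring (0.05 N m at 0, plus 0.15 N m per rad; about 2 N at the pin) returns it to 0 when let go.
- sight (a point): What the camera sees in the mirror: origin at pivot, x axis horizontal along the camera's line of sight after reflection. The reel is centred in view when this line passes through its axis. A flat steel pointer under the mirror (58 mm long, 6 mm wide, 11 mm above the bench), geared to turn twice as far as the mirror, always points along this x.
- jar: Bystander: amber jar 60 mm in diameter, 100 mm tall; origin under its centre.
- tipbox: Bystander: grey pipette-tip box with clear lid, 87 x 122 x 66 mm; origin under its centre.
- flask: Bystander: clear bottle 68 mm in diameter, 130 mm tall; origin under its centre.
Mind the look-alikes: they are no part of the job. Leave any green or purple look-alike of the part that bears seat alone.

How it is judged:
By the outcome, as a careful person would: the job done as asked, in the order asked, and still so for the second after the job is handed in, while the arm keeps its last pose, push and grip.
It also fails if it takes over 58 s, if anything falls off the work surface, if the arm or the gripper's body presses on something with over 40 N, if the wrist force passes 120 N, or if a joint passes its speed limit or range.

ROBOT

A 6-joint arm with a two-finger parallel gripper is mounted at the origin on the work surface. World frame = base frame: x ahead of the robot, y to its left, z up, the work surface at z = 0. Lengths are in m, angles in rad, forces in N, time in s.
With the tool pointing down it reaches from about 0.35 to 0.975 m from the base axis. Payload 7.1 kg.
Tool frame: the origin (TCP) lies midway between the tips of the shut fingers; the grasp point (between the pads) lies 19 mm behind it; z points along the fingers, y is the line along which they close (so a half turn about z gives the same grasp; the last joint's range is limited). The gripper opens to 88 mm and grips with 3 to 60 N. Pads are 20 mm wide; open, the fingers measure 115 mm over their backs; the gripper's body (75 mm by 178 mm) begins 61 mm behind the grasp point.
Start: joints at [-1.259, 0.423, 1.63, -0, 1.089, -0.019], TCP at [0.203, -0.591, 0.223] pointing down, gripper open.
Joint ranges: [-3, 3], [-0.9, 2.11], [0.09, 2.58], [-1.31, 4.45], [0.11, 2.69], [-2.54, 2.54]. Speed limits (rad/s): [2.39, 2.39, 3.01, 3.14, 3.14, 3.14].

INTERFACE

Orientations are given as a unit quaternion [w, x, y, z].
In Python, from station import move_pose, movel, movej, command_gripper, wait, inverse_kinematics, read_camera, camera_info, MotionError, job_done, get_time, get_joint_pos, get_qvel, get_effort, get_tcp_pos, get_ee_rot, get_ft_force, get_ft_torque, get_grip_width, get_finger_force gives the robot as it stands. Calls block until the motion is done:
- move_pose(position, orientation): joint-space move of the TCP to a pose.
- movel(position, frame=None, v=0.15, until_force=None): straight line of the TCP; frame=None keeps the orientation; v is the mean speed in m/s. With until_force (N) it stops when the force on the tool has changed by that much, and returns True; else False.
- movej(angles): joint-space move.
- command_gripper(opening): opening from 0.0 (shut) to 1.0 (fully open); the grip force is fixed at half the most; returns when the fingers have stopped.
- wait(seconds).
- inverse_kinematics(position, orientation): joint angles nearest the present ones, or None.
- read_camera(name): name is "side" or "top" or "wrist"; returns the picture (400x640x3 uint8, red, green, blue); there is no depth.
- camera_info(name): a dict with "intrinsics" (3x3 intrinsics, pixels), "dist" ([k1, k2, p1, p2, k3] as OpenCV has them; the pictures are not rectified), "T" (4x4, takes a point from camera to world coordinates); the wrist camera has in their place "tool_from_camera" (4x4, takes a point from camera to tool coordinates, whose origin is the TCP and whose axes are the flange's). Camera axes: x right, y up, looking along -z (the intrinsics and any distortion apply to the point x, -y, -z); pixel columns grow to the right and rows downward; lengths in m; the calibration is good to about 2 mm. A picture is of the moment at which its call begins: read the wrist's pose just before it. camera_info takes no time and is no camera call.
A pose or a line that the arm cannot do raises MotionError and nothing moves.
- job_done(): hands the job in; it is judged then, once.
Readings, each from a call of its own:
- get_time(): time.
- get_joint_pos(): joint angles.
- get_qvel(): joint speeds.
- get_effort(): joint torques, N m.
- get_tcp_pos(): TCP position.
- get_ee_rot(): TCP orientation.
- get_ft_force(): force on the tool from outside, world axes, zero at the start.
- get_ft_torque(): the same for the moment, N m.
- get_grip_width(): opening from 0.0 (shut) to 1.0 (fully open).
- get_finger_force(): force on a finger pad.
Only numpy, scipy, OpenCV 4.12 (cv2) and the standard library are available. Lean on these libraries where they do the work, as an engineer would, in place of code of your own. Each camera call takes 0.05 s, during which the arm holds its last target. There are 200 camera calls.

## Working session

There is one attempt and no reset: what is moved stays moved. The work goes in short steps, each a Python script; the robot and the scene stay as the last script left them, time stands still between calls to the robot, and variables do not carry over. Pictures are saved under pics/ and viewed, at most 10 in all, crops included, and the job is handed in when it is done.

```bash
mkdir -p pics; ls
cat > h.py <<'E'
import numpy as np, cv2
from scipy.spatial.transform import Rotation as R
from station import *
def ray(cam,uv,T=None):
    i=camera_info(cam); K=np.array(i["intrinsics"],float); d=np.array(i["dist"],float)
    if T is None: T=np.array(i["T"])
    p=cv2.undistortPoints(np.array(uv,float).reshape(-1,1,2),K,d).reshape(-1,2)
    D=np.c_[p[:,0],-p[:,1],-np.ones(len(p))]@T[:3,:3].T
    return T[:3,3],D/np.linalg.norm(D,axis=1)[:,None]
def onplane(cam,uv,z,T=None):
    o,D=ray(cam,uv,T); return o+D*((z-o[2])/D[:,2])[:,None]
def wristT():
    q=get_ee_rot(); T=np.eye(4); T[:3,:3]=R.from_quat(np.roll(q,-1)).as_matrix(); T[:3,3]=get_tcp_pos()
    return T@np.array(camera_info("wrist")["tool_from_camera"])
def save(n,im): cv2.imwrite("pics/"+n,im[:,:,::-1])
E
python3 - <<'E'
from h import *
for c in("top","side"):
    im=read_camera(c); save(c+"0.png",im); np.save(c+"0.npy",im); i=camera_info(c); print(c,np.round(i["T"],3).tolist(),np.round(i["intrinsics"],1).tolist(),i["dist"])
print(get_ee_rot(),get_time())
E
```

```text
pics
top [[0.002, 0.99, -0.139, 0.351], [-1.0, 0.0, -0.012, -0.023], [-0.012, 0.139, 0.99, 1.631], [0.0, 0.0, 0.0, 1.0]] [[506.4, 0.0, 320.9], [0.0, 506.4, 201.8], [0.0, 0.0, 1.0]] [-0.13590573  0.          0.          0.          0.        ]
side [[-0.824, 0.28, -0.492, 0.109], [-0.566, -0.377, 0.734, 0.732], [0.02, 0.883, 0.469, 0.563], [0.0, 0.0, 0.0, 1.0]] [[378.8, 0.0, 322.2], [0.0, 378.8, 195.2], [0.0, 0.0, 1.0]] [0.02080339 0.         0.         0.         0.        ]
[-6.80759611e-04  9.86350742e-01  1.64656430e-01 -1.01700287e-04] 0.1
```

View pics/top0.png

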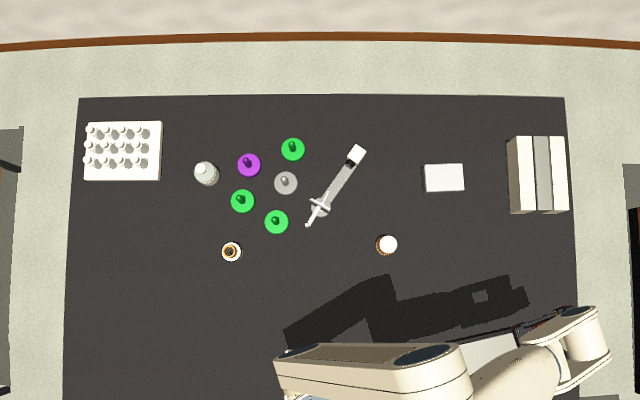

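View pics/side0.png

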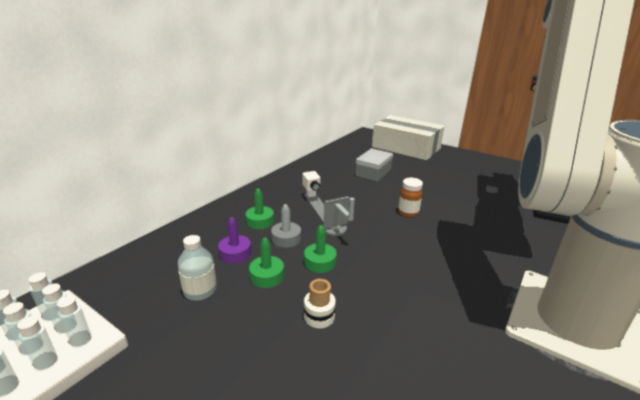

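The top view shows the reel at (231,252), which could be confused with the jar (387,244) or the bottle (206,173). The seat is the grey spindle at (285,183). Its look-alikes are green at (293,149), (242,201) and (276,222), and purple at (249,165). The mirror is at (320,206), its pin end near (308,225), and the bench camera at (356,155). I choose the brown-hub reel and the grey spindle, and will check both in a close crop.

Run:
```python
from h import *
t=np.load("top0.npy"); save("crop1.png",cv2.resize(t[130:275,215:375],None,fx=4,fy=4,interpolation=cv2.INTER_CUBIC))
for n,uv,z in [("reel hub top",(231,252),.08),("seat",(285,183),.03),("pivot",(320,206),.097),("camera",(356,152),.076),("pin",(308,225),.135),("jar",(387,244),.1),("flask",(206,172),.13),("g1",(293,149),.03),("g2",(242,201),.03),("g3",(276,222),.03),("p",(249,165),.03)]:
    print(n,onplane("top",[uv],z)[0].round(3))
```

```text
reel hub top [0.414 0.272 0.08 ]
seat [0.638 0.112 0.03 ]
pivot [ 0.554 -0.002  0.097]
camera [ 0.729 -0.115  0.076]
pin [0.492 0.033 0.135]
jar [ 0.438 -0.205  0.1  ]
flask [0.654 0.346 0.13 ]
g1 [0.75  0.087 0.03 ]
g2 [0.579 0.249 0.03 ]
g3 [0.512 0.139 0.03 ]
p [0.697 0.23  0.03 ]
```

View pics/crop1.png

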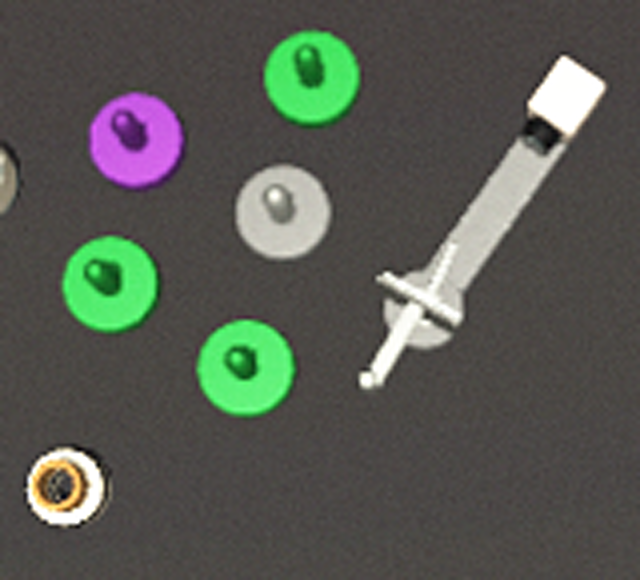

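```bash
cat >> h.py <<'E'
def q(a): return [0,np.cos(a/2),np.sin(a/2),0]
E
python3 - <<'E'
from h import *
print(np.round(camera_info("wrist")["tool_from_camera"],3).tolist(),camera_info("wrist")["intrinsics"],camera_info("wrist")["dist"])
for n,p,a in [("wA",[.52,.04,.36],.3),("wB",[.42,.24,.30],.3)]:
    move_pose(p,q(a)); wait(.3); T=wristT(); im=read_camera("wrist"); save(n+".png",im); np.savez(n,im=im,T=T)
    print(get_time(),get_joint_pos().round(2))
a=cv2.imread("pics/wA.png");b=cv2.imread("pics/wB.png"); cv2.imwrite("pics/wAB.png",cv2.resize(np.vstack([a,b]),(480,600)))
E
```

```text
[[-0.0, 0.96, 0.279, 0.077], [1.0, 0.0, -0.0, 0.0], [-0.0, 0.279, -0.96, -0.163], [0.0, 0.0, 0.0, 1.0]] [[356.18845772   0.         317.91445182]
 [  0.         356.18845772 198.55717035]
 [  0.           0.           1.        ]] [-0.07580331  0.          0.          0.          0.        ]
3.0 [ 0.05  0.13  1.7  -0.    1.31  1.32]
4.275 [ 0.49  0.12  1.85 -0.    1.17  1.77]
```

View pics/wA.png

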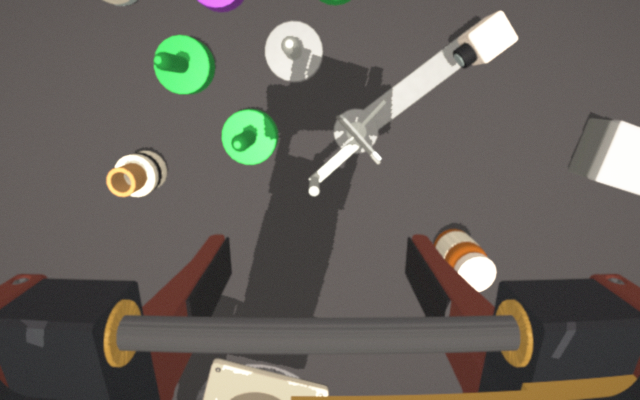

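View pics/wB.png

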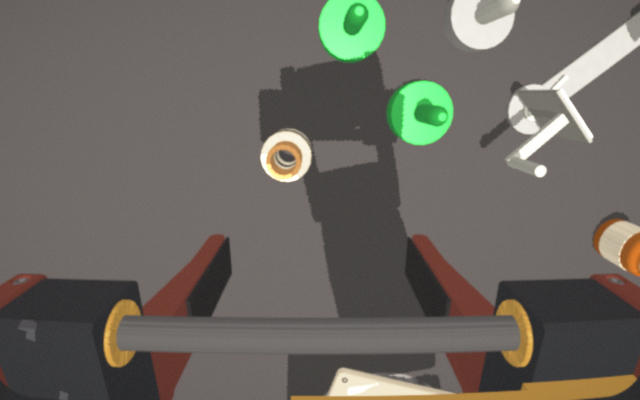

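wA shows the grey seat disc at (294,51), the pin top at (314,190), the mirror's hinge disc at (355,132) and the lens at (463,56). wB shows the reel hub at (286,158), its bore visible. Next I fit circles on the planes at known heights.

```bash
cat >> h.py <<'E'
from scipy.optimize import least_squares
def blob(mask,seed):
    n,l,s,c=cv2.connectedComponentsWithStats(mask.astype(np.uint8),connectivity=4)
    y,x=np.nonzero(l); k=np.argmin((x-seed[0])**2+(y-seed[1])**2); m=(l==l[y[k],x[k]]).astype(np.uint8)
    return max(cv2.findContours(m,cv2.RETR_EXTERNAL,cv2.CHAIN_APPROX_NONE)[0],key=cv2.contourArea)[:,0].astype(float)
def circ(P):
    r=least_squares(lambda s:np.hypot(P[:,0]-s[0],P[:,1]-s[1])-s[2],[*P[:,:2].mean(0),.03],loss="soft_l1",f_scale=.001)
    return r.x.round(4),np.sqrt((r.fun**2).mean()).round(4)
E
python3 - <<'E'
from h import *
t=np.load("top0.npy"); A=np.load("wA.npz"); B=np.load("wB.npz")
def S(im): h=cv2.cvtColor(im,cv2.COLOR_RGB2HSV).astype(int); return h[...,0],h[...,1],h[...,2]
for n,c,im,T,seat,reel in [("top","top",t,None,(285,183),(231,252)),("A","wrist",A["im"],A["T"],(294,60),(122,181)),("B","wrist",B["im"],B["T"],(480,20),(286,168))]:
    h,s,v=S(im)
    for th in (110,130,150):
        k=blob((s<50)&(v>th),seat); print(n,"seat",th,len(k),*circ(onplane(c,k,.03,T)))
    k=blob((h>5)&(h<25)&(s>90)&(v>60),reel); print(n,"hub",len(k),k.min(0),k.max(0),*circ(onplane(c,k,.08,T)))
    for th in (120,150):
        k=blob((v>th),reel); print(n,"roll",len(k),k.min(0),k.max(0),*circ(onplane(c,k,.044,T)))
print("disc A",circ(onplane("wrist",[(335,132),(375,132),(350,111),(350,152)],.004,A["T"])))
print("pin A",onplane("wrist",[(314,190)],.135,A["T"]),"lens",onplane("wrist",[(456,58)],.055,A["T"]),"pinB",onplane("wrist",[(541,171)],.135,B["T"]))
cr=lambda im,x,y,w:cv2.resize(im[y:y+w,x:x+w],(400,400),interpolation=cv2.INTER_NEAREST)
save("crop2.png",np.hstack([cr(A["im"],290,100,100),cr(B["im"],236,110,100)]))
save("crop3.png",cv2.resize(A["im"][0:110,420:560],None,fx=5,fy=5,interpolation=cv2.INTER_NEAREST))
E
```

```text
top seat 110 65 [0.6389 0.1108 0.0373] 0.0008
top seat 130 64 [0.639  0.111  0.0366] 0.001
top seat 150 62 [0.6391 0.1113 0.0355] 0.0008
top hub 37 [223. 245.] [236. 257.] [0.4166 0.2767 0.0196] 0.0012
top roll 53 [221. 242.] [240. 261.] [0.4173 0.2792 0.0292] 0.0009
top roll 53 [222. 242.] [240. 260.] [0.4175 0.279  0.0289] 0.0009
A seat 110 172 [0.6379 0.1096 0.0383] 0.0005
A seat 130 169 [0.638  0.1098 0.0375] 0.0006
A seat 150 245 [0.6394 0.1145 0.0332] 0.0099
A hub 104 [106. 163.] [146. 197.] [0.4205 0.2718 0.0248] 0.0038
A roll 139 [105. 154.] [157. 197.] [0.4142 0.2796 0.0348] 0.0041
A roll 136 [106. 154.] [157. 197.] [0.4143 0.2795 0.0341] 0.004
B seat 110 1639 [ 0.4863 -0.0081  0.1697] 0.0372
B seat 130 191 [0.6336 0.1076 0.0353] 0.0064
B seat 150 219 [0.6303 0.1049 0.032 ] 0.0094
B hub 100 [266. 141.] [301. 176.] [0.4201 0.2767 0.0186] 0.0007
B roll 152 [259. 128.] [311. 183.] [0.4163 0.2777 0.0315] 0.0011
B roll 144 [260. 131.] [311. 182.] [0.4157 0.2777 0.0303] 0.0005
disc A (array([ 0.5609, -0.0039,  0.0296]), np.float64(0.0007))
pin A [[0.49386823 0.03588227 0.135     ]] lens [[ 0.68970241 -0.08940688  0.055     ]] pinB [[0.49288357 0.03534637 0.135     ]]
```

View pics/crop2.png

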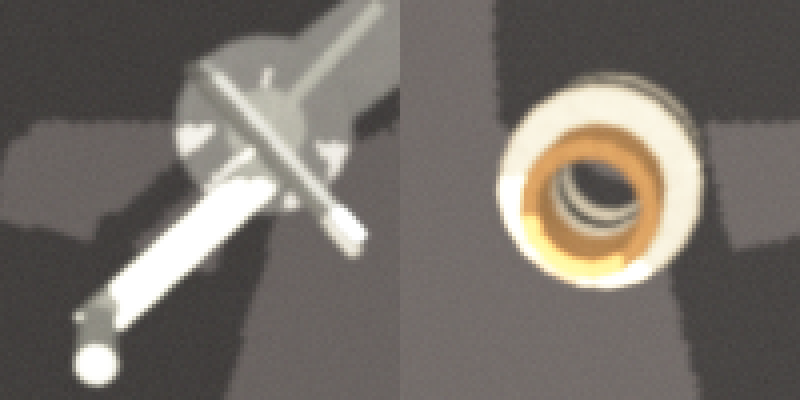

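The crop confirms a cardboard-hub reel with an open bore, and the mirror with its pin top at about (314,191) in wA and its pointer up and to the right. Next I take one view of the seat with the same relative geometry as the reel view, so calibration bias cancels, and then grasp.

Run:
```python
from h import *
move_pose([.6415,.072,.286],q(.3)); wait(.3); T=wristT(); im=read_camera("wrist"); np.savez("wC",im=im,T=T); save("wC.png",im)
h=cv2.cvtColor(im,cv2.COLOR_RGB2HSV).astype(int)
for th in (110,130): k=blob((h[...,1]<50)&(h[...,2]>th),(286,160)); print("seat",k.min(0),k.max(0),*circ(onplane("wrist",k,.03,T)))
x,y=.4162,.2777
move_pose([x,y,.18],q(.3)); movel([x,y,.047],v=.1); f0=get_ft_force(); command_gripper(0.0)
print("w",get_grip_width(),get_finger_force(),get_ft_force()-f0,get_tcp_pos(),get_time())
```

```text
seat [255. 123.] [321. 186.] [0.6379 0.1091 0.0378] 0.0008
seat [256. 124.] [320. 185.] [0.6377 0.109  0.0368] 0.0008
w 0.44679043650201655 29.995034323073924 [-0.54347638  1.36891435 -0.38673355] [0.41621499 0.27775388 0.04698074] 9.2167
```

Run:
```python
from h import *
x,y=.638,.1093
p=get_tcp_pos(); movel([p[0],p[1],.23],v=.12); move_pose([x,y,.23],q(.3)); print("w",get_grip_width(),get_time())
movel([x,y,.165],v=.1); wait(.2); T=wristT(); im=read_camera("wrist"); save("wD.png",im); np.savez("wD",im=im,T=T)
f0=get_ft_force(); s=movel([x,y,.085],v=.05,until_force=5)
print(s,get_tcp_pos(),get_ft_force()-f0,get_ft_torque(),get_time())
```

```text
w 0.44379032086114173 11.9667
False [0.63824517 0.10935534 0.08536471] [ 0.14040812  0.33109967 -0.22735837] [ 0.03990232 -0.02139949 -0.00752843] 14.7667
```

View pics/wD.png

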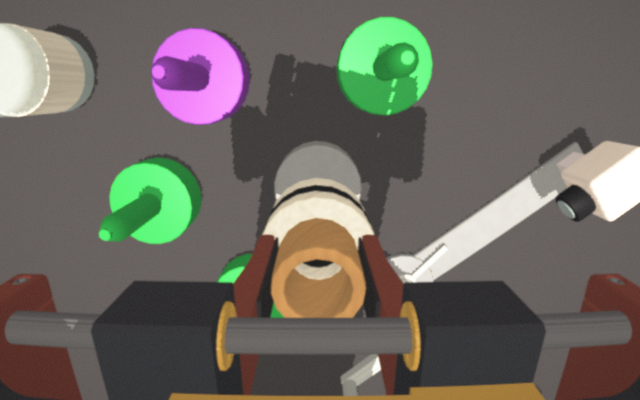

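wD shows the reel held upright in the pads at (318,260), in line with the grey base at (318,170). It has since slid down the post freely. Next I lower to contact and release.

Run:
```python
from h import *
x,y=.638,.1093
s=movel([x,y,.068],v=.02,until_force=4); print(s,get_tcp_pos(),get_ft_force(),get_time())
if s:
    command_gripper(1.0); p=get_tcp_pos(); movel([p[0],p[1],.25],v=.15)
    move_pose([.5,.0,.33],q(.3)); wait(.3); T=wristT(); im=read_camera("wrist"); t=read_camera("top"); sd=read_camera("side"); np.savez("E",im=im,T=T,t=t,s=sd)
    z=lambda i,x0,y0,w,h,f:cv2.resize(i[y0:y0+h,x0:x0+w],None,fx=f,fy=f,interpolation=cv2.INTER_CUBIC)
    save("E.png",np.hstack([cv2.resize(im,(480,300)),z(sd,240,170,128,120,2.5)]))if 0 else save("E.png",np.vstack([im[:300],np.hstack([z(sd,250,170,106,100,3)[:300,:320],z(t,255,130,106,100,3)[:300,:320]])[:,:640]][:1]+[cv2.resize(np.hstack([z(sd,250,170,100,100,3),z(t,265,130,100,100,3)]),(640,300))]))
    print(get_time())
```

```text
True [0.63818743 0.10955508 0.07685352] [-0.19847024  0.65332782  4.33682567] 15.2833
18.725
```

View pics/E.png

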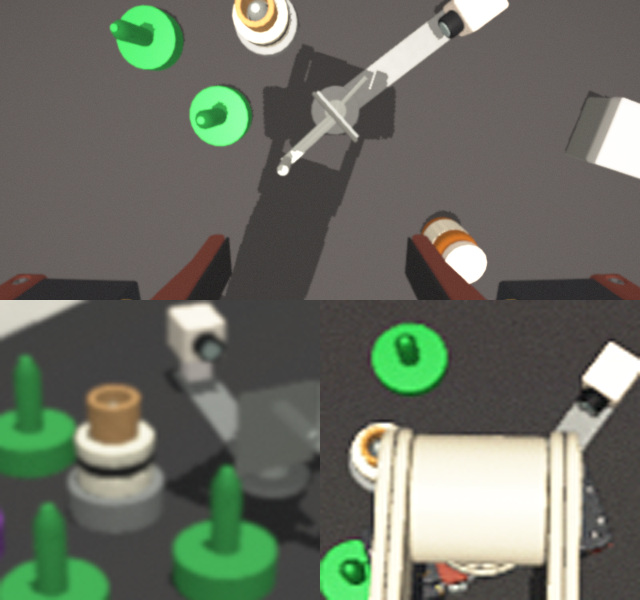

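The reel is home: contact came at TCP z 0.0769, expected 0.077, and the side inset shows it sitting flat on the grey base. In the wrist view the pin top is at (283,170), the hinge disc at (336,110) and the lens front at (446,27). Next I grip the pin and lead it round.

Run:
```python
from h import *
import json
A=np.load("wA.npz");E=np.load("E.npz")
w=lambda uv,z,D:onplane("wrist",[uv],z,D["T"])[0][:2]
print("disc",w((356,131.5),.004,A),w((336,110),.004,E)); print("pin",w((314,191),.135,A),w((283,170),.135,E)); print("lens",w((446,27),.055,E), w((456,58),.055,A))
pv=(w((356,131.5),.004,A)+w((336,110),.004,E))/2; pin=(w((314,191),.135,A)+w((283,170),.135,E))/2
lens=(w((446,27),.055,E)+w((456,58),.055,A))/2
d=pv-pin; print("R",np.linalg.norm(d)); ph0=np.arctan2(d[1],d[0]); pv=pin+.08*d/np.linalg.norm(d)
b=lambda p:np.arctan2(*(p-pv)[::-1])
reel=np.array([.638,.1095]); tgt=(b(lens)+b(reel))/2
print("pv",pv,"lens d",np.linalg.norm(lens-pv),"ph0",ph0,"lens b",b(lens),"reel b",b(reel),"target",tgt,"swing",tgt-ph0)
json.dump(dict(pv=list(pv),pin=list(pin),ph0=ph0,tgt=tgt,lens=list(lens)),open("m.json","w"))
for f in (ph0,0,tgt): print(np.round(inverse_kinematics([*(pv-.08*np.array([np.cos(f),np.sin(f)])),.096],q(f)),2))
```

```text
disc [ 0.561595   -0.00530678] [ 0.56259251 -0.00575226]
pin [0.49275455 0.03554217] [0.4927175  0.03512902]
lens [ 0.69165382 -0.0944936 ] [ 0.68970241 -0.08940688]
R 0.08050125646641429
pv [ 0.56166188 -0.00527507] lens d 0.15542771673927644 ph0 -0.5324355559396823 lens b -0.5915590880224741 reel b 0.9838717466689697 target 0.19615632932324778 swing 0.7285918852629301
[ 0.05  0.43  2.   -0.    0.71  2.15]
[-0.04  0.42  2.02 -0.    0.7   1.54]
[-0.07  0.42  2.02 -0.    0.7   1.31]
```

```bash
cat >> h.py <<'E'
import json
def pinpose(f,m):
    pv=np.array(m["pv"]); return [*(pv-.08*np.array([np.cos(f),np.sin(f)])),.096]
E
python3 - <<'E'
from h import *
m=json.load(open("m.json")); p=pinpose(m["ph0"],m)
move_pose(p[:2]+[.19],q(m["ph0"])); movel(p,v=.1); f0=get_ft_force(); command_gripper(0.0)
print("w",get_grip_width()*88,get_finger_force(),get_ft_force()-f0,get_time())
if get_grip_width()*88>8:
    for f in np.linspace(m["ph0"],m["tgt"],9)[1:]:
        movel(pinpose(f,m),q(f),v=.05)
    wait(.3); print(get_tcp_pos(),get_ft_force()-f0,get_grip_width()*88,get_time())
    T=wristT(); im=read_camera("wrist"); t=read_camera("top"); np.savez("F",im=im,T=T,t=t,s=read_camera("side")); save("F.png",im)
E
```

```text
w 11.329508510309184 30.00007599592209 [-1.78683396  0.21808194  0.18313555] 21.8417
[ 0.48408636 -0.02019538  0.0960355 ] [ 4.10797882  2.70626418 -6.48729795] 11.128731815589756 24.475
```

View pics/F.png

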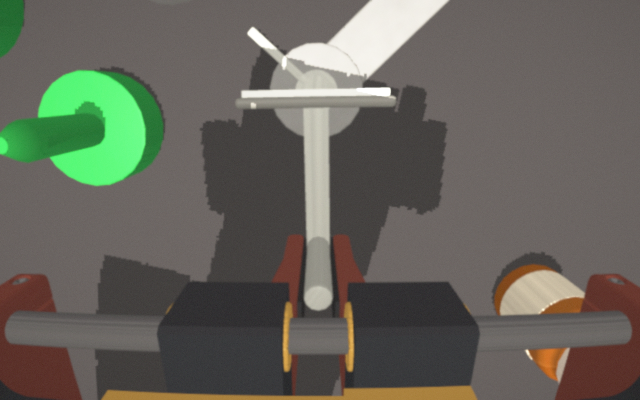

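F shows the pin at (318,298) held between the fingers and the mirror swung round. The pointer runs from about (298,73) to its tip at (251,32). Next I measure the pointer's bearing.

Run:
```python
from h import *
m=json.load(open("m.json")); F=np.load("F.npz"); im,T=F["im"],F["T"]; pv=np.array(m["pv"])
g=im.min(2); mk=np.zeros_like(g); mk[25:72,243:284]=g[25:72,243:284]>120
# drop disc (centre ~316,90 r~46)
yy,xx=np.mgrid[:400,:640]; mk[(np.hypot(xx-317,yy-90)<48)]=0
y,x=np.nonzero(mk); print(len(x),x.min(),x.max(),y.min(),y.max())
P=onplane("wrist",np.c_[x,y],.011,T)[:,:2]; c=P.mean(0); d=np.linalg.svd(P-c)[2][0]; d*=np.sign(d@(c-pv))
reel=np.array([.638,.1095])
print("pointer b",np.arctan2(d[1],d[0]),"tip r",np.linalg.norm(P-pv,axis=1).max(),"pivot->pointer centroid",np.arctan2(*(c-pv)[::-1]),"needed",np.arctan2(*(reel-pv)[::-1]))
n=np.array([-d[1],d[0]]); print("line offset at pivot",(pv-c)@n,"at reel",(reel-c)@n, "wid",np.ptp((P-c)@n))
print("disc centre",onplane("wrist",[(316,90)],.004,T)[0])
z=lambda i,x0,y0,w,h,f:cv2.resize(i[y0:y0+h,x0:x0+w],None,fx=f,fy=f,interpolation=cv2.INTER_CUBIC)
save("G.png",np.hstack([z(im,235,15,100,150,4),z(F["t"],255,150,100,150,4)]))
```

```text
452 247 283 26 62
pointer b 1.038456357329495 tip r 0.06012321037779054 pivot->pointer centroid 1.031429735822896 needed 0.9838717466689697
line offset at pivot 0.000328288844530482 at reel -0.00719210787775834 wid 0.007061792789798478
disc centre [ 0.56291955 -0.00387424  0.004     ]
```

View pics/G.png

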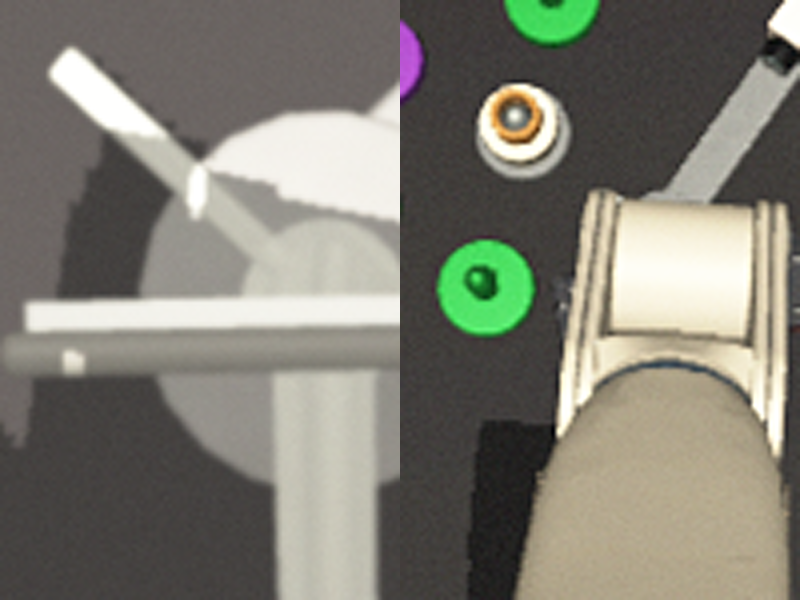

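G shows the pointer cleanly, from (272,250) to (70,65) in the 4x crop. The top view shows the reel seated concentrically on the grey base. The pointer reads about 0.05 rad past the reel bearing, so I cross-check with the rail, the rest pointer and a cleaner edge fit.

Run:
```python
from h import *
m=json.load(open("m.json")); F=np.load("F.npz"); A=np.load("wA.npz"); E=np.load("E.npz"); pv=np.array(m["pv"]); reel=np.array([.638,.1095])
def fit(D,poly,th,z,name):
    g=D["im"].min(2); r=np.zeros_like(g); cv2.fillPoly(r,[np.array(poly,np.int32)],1); y,x=np.nonzero((g>th)&(r>0))
    P=onplane("wrist",np.c_[x,y],z,D["T"])[:,:2]; c=P.mean(0); d=np.linalg.svd(P-c)[2][0]; d*=np.sign(d@(c-pv)); n=np.array([-d[1],d[0]])
    print(name,len(x),"b %.3f"%np.arctan2(d[1],d[0]),"centroid b %.3f"%np.arctan2(*(c-pv)[::-1]),"r %.3f"%np.linalg.norm(c-pv),"off pivot %.4f"%((pv-c)@n),"wid %.4f"%np.ptp((P-c)@n))
# pointer lit part: quad perpendicular ends, around axis crop (70,65)->(272,250)
a=np.array([235+62/4,15+57/4]); b=np.array([235+185/4,15+170/4]); u=(b-a)/np.linalg.norm(b-a); n=np.array([-u[1],u[0]])
for w in (6,8): fit(F,[a-3*u+w*n,b+w*n,b-w*n,a-3*u-w*n],105,.011,"ptr F")
# rail in A, quad across
a=np.array([385,112.]); b=np.array([440,73.]); u=(b-a)/np.linalg.norm(b-a); n=np.array([-u[1],u[0]])
for th in (110,130): fit(A,[a+16*n,b+16*n,b-16*n,a-16*n],th,.004,"rail A")
a=np.array([368,88.]); b=np.array([425,45.]); u=(b-a)/np.linalg.norm(b-a); n=np.array([-u[1],u[0]])
for th in (110,130): fit(E,[a+18*n,b+18*n,b-18*n,a-18*n],th,.004,"rail E")
e=onplane("wrist",[(241.3,90),(335,89.3)],.097,F["T"])[:,:2]; dd=e[0]-e[1]; print("mirror facing F",np.arctan2(dd[1],dd[0])-np.pi/2,"face off pivot",(pv-e[1])@np.array([dd[1],-dd[0]])/np.linalg.norm(dd))
# housing top white in A,E
for D,s in((A,(490,38)),(E,(470,8))):
    k=blob(D["im"].min(2)>170,s); print("housing",k.min(0),k.max(0))
# hub/roll from top camera now
h=cv2.cvtColor(F["t"],cv2.COLOR_RGB2HSV).astype(int); k=blob((h[...,0]>5)&(h[...,0]<25)&(h[...,1]>90),(284,178)); print("hub top",circ(onplane("top",k,.11)))
print("tool yaw",np.arctan2(*(R.from_quat(np.roll(get_ee_rot(),-1)).as_matrix()[1::-1,0])))
```

```text
ptr F 459 b 1.026 centroid b 1.027 r 0.047 off pivot -0.0001 wid 0.0069
ptr F 482 b 1.043 centroid b 1.032 r 0.047 off pivot 0.0005 wid 0.0078
rail A 1812 b -0.615 centroid b -0.605 r 0.096 off pivot -0.0010 wid 0.0384
rail A 1744 b -0.604 centroid b -0.604 r 0.096 off pivot 0.0001 wid 0.0376
rail E 2107 b -0.625 centroid b -0.599 r 0.098 off pivot -0.0025 wid 0.0387
rail E 2019 b -0.624 centroid b -0.598 r 0.098 off pivot -0.0026 wid 0.0376
mirror facing F 0.19508413694760485 face off pivot -0.00024655801131397294
housing [468.  11.] [517.  62.]
housing [453.   0.] [508.  31.]
hub top (array([0.6364, 0.1092, 0.0192]), np.float64(0.0015))
tool yaw 0.19190786672241653
```

Pointer, rail and mirror edge all agree the mirror is about 0.02 rad too far. I correct that and measure again.

Run:
```python
from h import *
m=json.load(open("m.json")); pv=np.array(m["pv"]); f=m["tgt"]-.019
movel(pinpose(f,m),q(f),v=.02); wait(.5)
T=wristT(); im=read_camera("wrist"); g=im.min(2); save("H.png",im)
a=np.array([235+62/4,15+57/4]); b=np.array([235+185/4,15+170/4])
for w in (6,8,10):
    u=(b-a)/np.linalg.norm(b-a); n=np.array([-u[1],u[0]]); r=np.zeros_like(g); cv2.fillPoly(r,[np.array([a-3*u+w*n,b+w*n,b-w*n,a-3*u-w*n],np.int32)],1); y,x=np.nonzero((g>105)&(r>0))
    P=onplane("wrist",np.c_[x,y],.011,T)[:,:2]; c=P.mean(0); d=np.linalg.svd(P-c)[2][0]; d*=np.sign(d@(c-pv))
    print(w,len(x),"b %.3f"%np.arctan2(d[1],d[0]),"cb %.3f"%np.arctan2(*(c-pv)[::-1]))
print(get_tcp_pos(),get_ft_force(),get_grip_width()*88,abs(get_qvel()).max(),get_time())
```

```text
6 488 b 1.010 cb 0.993
8 486 b 1.007 cb 0.993
10 490 b 1.010 cb 0.993
[ 0.48374914 -0.01866067  0.09601952] [ 6.24326448  3.54164496 -6.40188307] 11.379259102985012 0.0007373676191141999 25.425
```

```bash
python3 -c "
from h import *
print(job_done(),get_time())"
```

```text
the job is handed in; nothing more can be done
the job is handed in; nothing more can be done
```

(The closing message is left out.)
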